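Turn the eccentric cam low and push the tube carriage home between the magnets

ROBOT

A 6-joint arm with a two-finger parallel gripper is mounted at the origin on the work surface. World frame = base frame: x ahead of the robot, y to its left, z up, the work surface at z = 0. Lengths are in mm, angles in rad, forces in N, time in s.
With the tool pointing down it reaches from about 400 to 925 mm from the base axis. Payload 12.5 kg.
Tool frame: the origin (TCP) lies at the very end of the fingers, on their centre line; the grasp point (between the pads) lies 19 mm behind it; z points along the fingers, y is the line along which they close (so a half turn about z gives the same grasp; the last joint's range is limited). The gripper opens to 95 mm and grips with 3 to 60 N. Pads are 20 mm wide; open, the fingers measure 119 mm over their backs; the gripper's body (75 mm by 180 mm) begins 59 mm behind the grasp point.
Start: joints at [-1.396, 0.491, 1.559, -0, 1.092, -0.106], TCP at [173.226, -600.536, 179.161] pointing down, gripper open.
Joint ranges: [-3.1, 3.1], [-0.84, 2.19], [0.05, 2.79], [-1.13, 4.28], [0.06, 2.93], [-2.69, 2.69]. Speed limits (rad/s): [2.22, 2.22, 2.79, 3.14, 3.14, 3.14].

INTERFACE

Orientations are given as [roll, pitch, yaw] about the fixed x, y, z axes, in that order (R = Rz(yaw) Ry(pitch) Rx(roll)).
In Python, from cell import * gives the robot as it stands.
- The arm moves only by the tool jog_arm, never from a script. Its argument "targets" is a list of rows, each an object with "turn": the turn, a rotation vector about the world's x, y, z in degrees, a list of three; "slide": the shift along the world's x, y, z in mm, a list of three; "claw": the opening in per cent of the stroke, from 0 (shut) to 100 (fully open). In form: [{"turn": [wx, wy, wz], "slide": [x, y, z], "claw": claw}, ...]. A call has 1 to 5 rows; each row shifts and turns the commanded pose from where the row before left it; what a row does not reach is not made up. A row lasts 1/8 s, in which the tool goes at most 62.5 mm and 10.7 degrees, less where a joint would pass 70% of its speed; a pose out of reach is approached as far as the arm can. A call with a gripper value outside its range is refused whole. The fingers move at their own pace and stop on an object; the grip force is fixed at half the most. Time passes only in rows, so rows that do not move let the fingers close. It gives the time, the measured TCP pose, the force, the opening and the grip force at its end, in the units of the state.
- state(): the state, without advancing time (a new reading comes with each control period).
- read_camera(name): name is "scene" or "side" or "wrist"; returns a dict with "frame" (384x512x3 uint8, blue, green, red), "mtx" (3x3 intrinsics, pixels), "R" (3x3) and "t" (3): a world point X has camera coordinates R X + t. Camera axes: x right, y down, z forward; pixel columns grow to the right and rows downward; lengths in mm; the calibration is good to about 2 mm. A picture is of the moment at which its call begins. There is no depth.
- job_done(): hands the job in; it is judged then, once.
Trained networks look in the newest picture that a camera, given by its name, has taken for a name from the list of things; names that differ only in an ending like _2 or _b are one class to them, and where a whole thing is asked for, a point or a joint stands for the part that bears it (a point fixed in the world has none). Each returns a list of dicts, best first, with "conf" (0 to 1); they miss things now and then, are a little off and sometimes report something else, mostly with a low value. They report only what shows in the picture. A call takes as long as a camera call.
- look_for(query, camera): "xy" ([column, row] in pixels, amid what is visible of it).
The state is a dict: "t": time; "joints": joint angles; "qvel": joint speeds; "tau": joint torques, N m; "eef_pos": TCP position; "tcp_rot": TCP orientation; "ft_force": force on the tool from outside, world axes, zero at the start; "moment": the same for the moment, N m; "opening": opening from 0.0 (shut) to 1.0 (fully open); "grip_force": force on a finger pad.
Only numpy, scipy, OpenCV 4.12 (cv2) and the standard library are available. Lean on these libraries where they do the work, as an engineer would, in place of code of your own. Each camera call takes 0.05 s, during which the arm holds its last target. There are 200 camera calls.

TASK

Set the tube carriage of the bead-separation dock between its magnet bars: with a fingertip, push the red lever peg round until the lever lies over the green line, pointing straight away from the carriage, so that the cam's low point faces the carriage nose; only then push the carriage forward, from behind, until it is fully home, and move clear. Do not press the carriage against the cam while the cam is in the way, and do not grip the peg or the carriage. Leave the amber bottle, the white jar and the green box where they stand.

Things in the scene. Friction and masses are not known exactly. Their poses are not given: they have to be found in the camera images.
- dock: White base plate, 320 x 170 x 14 mm, fixed to the bench. Origin: centre of its underside; +x is forward, the way the carriage is pushed; z up. Beside the carriage's home place stand two dark magnet bars with blue caps, each 50 x 15 mm, middle at dock x = -5, y = +-62 mm, top 66 mm above the bench. A green line 8 mm wide on the plate runs forward from the cam, dock x = 94 to 158 mm, y = 0.
- carriage (a joint): Travel of the carriage along dock +x in m: 0 fully back, 0.070 fully home on its own stop (within 3 mm counts as home). Starts between 0 and 0.022; about 2 N of friction; stays where it is left. Grey tray 70 x 90 mm with a blue rack of 12 capped tubes fixed in it, top 67 mm above the bench, an orange upright plate at the rear, a steel nose in front.
- cam (a joint): Cam angle in rad, counter-clockwise from above. 0: low point to the carriage, lever forward (dock +x) over the green line; within 0.35 counts as low. Starts between 1.5 and 2.5 (lever to dock +y or back over the nose), so turn it clockwise. No stop at 0 (stops at -0.7 and 2.75). Friction 0.2 N m (3.5 N at the peg); it stays where it is left.
- cam_axis (a point): The cam's vertical pivot axis, 43 mm above the bench, at dock x = 85 mm, y = 0. The cam is a brass disc of radius 34 mm, its centre 20 mm off the pivot towards the lever, 18 to 34 mm above the bench; a black lever bar 16 mm wide lies on top of it, up to 43 mm above the bench.
- lever_peg (a point): Centre of the top of the red upright peg at the lever's end: 16 mm in diameter, standing from 43 to 75 mm above the bench, 60 mm from the pivot; it goes round with the cam.
- carriage_rear (a point): Centre of the rear (pushing) face of the carriage's orange plate, 40 mm above the bench; the plate is 70 mm wide, 6 mm thick, 15 to 63 mm above the bench, its face square to dock x, at dock x = -113 mm + travel. Site axes are the dock's. The tray with the rack is directly ahead of it.
- carriage_nose (a point): Front end of the carriage's steel nose (follower), 24 mm wide, 18 to 34 mm above the bench; this point 26 mm above it, at dock x = -2 mm + travel, 111 mm ahead of carriage_rear. With the cam at its start angles the nose meets it at a travel of 0.035 to 0.055; with the cam low (within 0.5 rad) it runs home with 3 mm to spare.
- reagent: Bystander: amber bottle with blue cap, diameter 48, height 85 mm, loose on the bench beside the dock. Origin: centre of its underside. Leave it alone.
- bead_jar: Bystander: white jar with white cap, diameter 52, height 60 mm, loose on the bench beside the dock. Origin: centre of its underside. Leave it alone.
- tip_box: Bystander: open green box with dividers, 60 x 60 x 45 mm, loose on the bench beside the dock. Origin: centre of its underside. Leave it alone.

How it is judged (in metres and radians):
On the way, in this order (a step that is already met when the one before it is completed fails the run):
1. the cam is turned to its low point while the carriage is still back (value of joint cam between -0.35 and 0.35 rad and value of joint carriage below 0.045 m), for 0.2 s.
2. the carriage is pushed fully home (value of joint carriage above 0.067 m), for 0.2 s.
At the end, for the whole second after the job is handed in: The cam stands within 0.35 rad of its low point, the carriage within 3 mm of its home stop, both at rest, and the three bystanders within 20 mm of where they stood (value of joint cam between -0.35 and 0.35 rad and value of joint carriage above 0.067 m and velocity of joint carriage below 0.01 m/s and velocity of joint cam between -0.1 and 0.1 rad/s and distance of each of reagent, bead_jar, tip_box from where it was at the start of the episode below 0.02 m); the robot touches nothing.
It fails at once if the carriage is pushed (over 6 mm) before the cam is turned low (distance of carriage_rear from where it was at the start of the episode above 0.006 m and value of joint cam above 0.6 rad).
It fails at once if the carriage is pressed against the cam (over 6 N) (contact force between carriage_c0 and cam_c0 above 6 N).
It fails at once if the peg is gripped between the fingers (horizontal distance between the grasp point and lever_peg below 0.008 m and z of the grasp point in the frame of lever_peg below 0.008 m and contact force between the fingers and cam above 0.5 N).
It fails at once if the carriage is gripped between the fingers (x of the grasp point in the frame of carriage_rear between 0.001 and 0.076 m and y of the grasp point in the frame of carriage_rear between -0.04 and 0.04 m and z of the grasp point in the frame of carriage_rear below 0.028 m and contact force between the fingers and carriage above 0.5 N).
It fails at once if a bystander is knocked, pushed or lifted (moved over 20 mm) (distance of any of reagent, bead_jar, tip_box from where it was at the start of the episode above 0.02 m).
It also fails if it takes over 59 s, if anything falls off the work surface, if the arm or the gripper's body presses on something with over 40 N, if the wrist force passes 120 N, or if a joint passes its speed limit or range.

## Working session

There is one attempt and no reset: what is moved stays moved. The work goes in short steps, Python scripts to look and compute and a tool call to move; the robot and the scene stay as the last step left them, time stands still between calls to the robot, and variables do not carry over. Pictures are saved under pics/ and viewed, at most 10 in all, crops included, and the job is handed in when it is done.

Besides the shell and the picture viewer there is one more tool, called after "Emit:" as name(argument=value, ...) on one line, values as JSON. jog_arm: Moves the arm, as the interface text tells. Its arguments: {"type":"object","properties":{"targets":{"type":"array","items":{"type":"object","properties":{"turn":{"type":"array","items":{"type":"number"}},"slide":{"type":"array","items":{"type":"number"}},"claw":{"type":"number"}}}}},"required":["targets"]}

```bash
mkdir -p pics; python3 - <<'E'
from cell import *
import cv2,numpy as np
for c in ["scene","side"]:
    r=read_camera(c); cv2.imwrite(f"pics/{c}0.png",r["frame"]); np.savez(f"{c}.npz",K=r["mtx"],R=r["R"],t=r["t"])
    print(c, r["mtx"].tolist(), np.round(-r["R"].T@r["t"]))
    for q in ["dock","lever_peg","carriage_rear","carriage_nose","cam_axis","reagent","bead_jar","tip_box"]:
        print(q,[(np.round(d["xy"]).tolist(),round(d["conf"],2)) for d in look_for(q,c)[:2]])
print(state())
E
```

```text
scene [[386.7349218951139, 0.0, 251.63493496683117], [0.0, 386.7349218951139, 188.92531241225328], [0.0, 0.0, 1.0]] [931. 489. 423.]
dock [([209.0, 226.0], 0.74), ([254.0, 269.0], 0.58)]
lever_peg [([245.0, 202.0], 0.68), ([254.0, 268.0], 0.57)]
carriage_rear [([186.0, 226.0], 0.56)]
carriage_nose [([189.0, 221.0], 0.7)]
cam_axis [([208.0, 228.0], 0.64), ([315.0, 255.0], 0.6)]
reagent [([252.0, 270.0], 0.73), ([246.0, 200.0], 0.54)]
bead_jar []
tip_box [([317.0, 254.0], 0.59)]
side [[489.3994297571443, 0.0, 256.6621165726864], [0.0, 489.3994297571443, 194.13003729377976], [0.0, 0.0, 1.0]] [319. 576. 646.]
dock [([259.0, 193.0], 0.91)]
lever_peg [([292.0, 198.0], 0.91)]
carriage_rear [([229.0, 166.0], 0.79)]
carriage_nose [([228.0, 166.0], 0.89)]
cam_axis [([259.0, 196.0], 0.82)]
reagent [([178.0, 234.0], 0.61)]
bead_jar [([144.0, 193.0], 0.97)]
tip_box [([225.0, 278.0], 0.81)]
{'t': 0.9, 'joints': array([-1.39555429e+00,  4.90909793e-01,  1.55890000e+00, -2.85458344e-05,
        1.09169722e+00, -1.05580601e-01]), 'qvel': array([-0.00161141,  0.00149584,  0.00174776,  0.00198432,  0.00069834,
        0.00271311]), 'tau': array([-7.55512665e-04, -6.12462330e+01, -2.58425581e+01,  6.93214056e-02,
        4.45063272e-02, -1.31522484e-05]), 'eef_pos': array([ 173.24591082, -600.53022528,  179.15485492]), 'tcp_rot': array([3.14151016e+00, 3.42169199e-05, 2.80835795e-01]), 'ft_force': array([-0.06582764,  0.20713144, -0.07267894]), 'moment': array([-0.02048469,  0.02711675, -0.00515694]), 'grip_force': 0.0, 'opening': 1.0026195097324713}
```

View pics/side0.png

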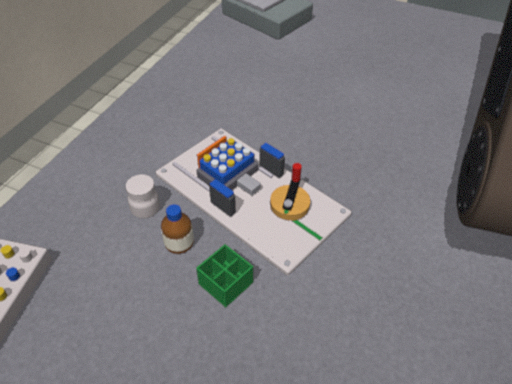

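View pics/scene0.png

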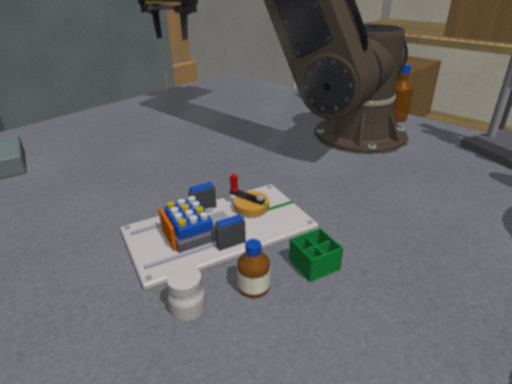

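The side view shows the dock with its forward direction toward the lower right: corners near (157,172), (222,130), (350,212) and (288,263), peg at (296,168), carriage back at upper left. The lever points away from the viewer, roughly dock +y. In the scene view the amber bottle, jar and box all stand on the near side of the dock.

```bash
python3 - <<'E'
import cv2
a=cv2.imread("pics/side0.png")[120:270,150:355]
cv2.imwrite("pics/crop.png",cv2.resize(a,None,fx=3.9,fy=3.9,interpolation=cv2.INTER_CUBIC))
E
```

```text
(no output)
```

View pics/crop.png

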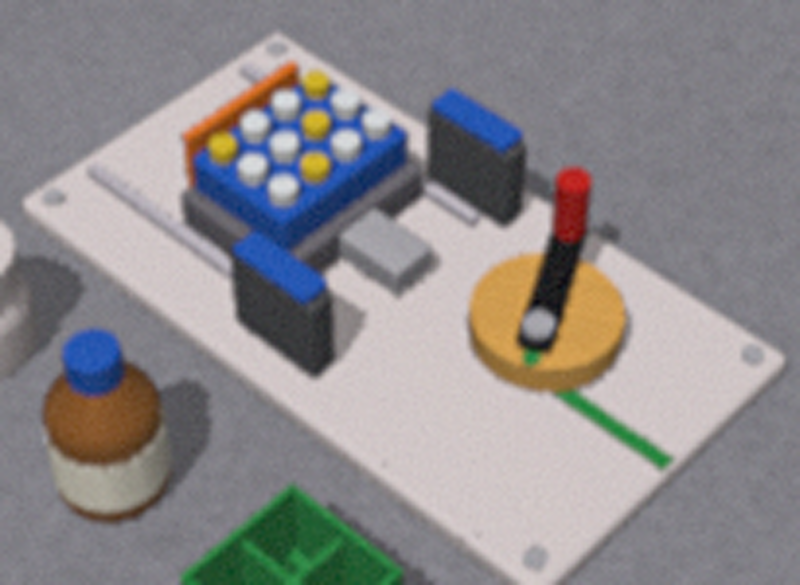

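```bash
cat >h.py <<'E'
import numpy as np
from scipy.optimize import least_squares
def P(c,X):
    d=np.load(c+".npz"); q=d["K"]@(d["R"]@np.asarray(X,float)+d["t"]); return q[:2]/q[2]
def W(p,x,y,z): c,s=np.cos(p[2]),np.sin(p[2]); return [p[0]+c*x-s*y,p[1]+s*x+c*y,z]
def bp(c,uv,z):
    d=np.load(c+".npz"); r=d["R"].T@np.linalg.inv(d["K"])@[*uv,1]; o=-d["R"].T@d["t"]; return o+r*(z-o[2])/r[2]
E
python3 - <<'E'
from h import *
f=[((28,205),-160,-85,14),((280,35),-160,85,14),((783,358),160,85,14),((667,463),158,0,14),((540,323),85,0,45),((281,267),-5,-62,66),((478,120),-5,62,66)]
u=lambda a:np.array(a)/3.9+[150,120]
def res(p):
    r=[P("side",W(p,*k[1:]))-u(k[0]) for k in f]
    r+=[P("side",W(p,-110+p[3],s*35,63))-u(a) for a,s in(((190,136),-1),((296,68),1))]
    r+=[P("side",W(p,85+60*np.cos(p[4]),60*np.sin(p[4]),75))-u((573,178))]
    return np.ravel(r)
best=min((least_squares(res,[400,0,y,10,1.7],x_scale=[100,100,1,10,1]) for y in np.arange(-3,3.1,1)),key=lambda s:s.cost)
p=best.x;print(p.round(3),best.cost);print(best.fun.reshape(-1,2).round(1).tolist())
np.save("p.npy",p)
for n,a in dict(rear=(-113+p[3],0,40),piv=(85,0,43),peg=(85+60*np.cos(p[4]),60*np.sin(p[4]),75),fin=(145,0,75)).items(): print(n,np.round(W(p,*a)))
for n,uv in dict(bottle=(178,251),jar=(143,214),box=(225,298)).items(): print(n,bp("side",uv,0).round())
f2=[("peg",P("scene",W(p,85+60*np.cos(p[4]),60*np.sin(p[4]),75))),("jt",P("scene",W(p,-5,-62,66))),("fr",P("scene",W(p,158,0,14)))]
print(f2)
E
```

```text
[565.516  50.024   2.824  18.861   2.065] 16.701015980669947
[[-3.1, -1.3], [-0.7, -1.9], [2.8, -0.3], [0.8, 1.5], [-0.1, 1.3], [-0.3, -0.6], [0.1, -0.8], [-0.7, 0.8], [0.9, -1.2], [-0.1, 0.3]]
rear [655.  21.  40.]
piv [485.  77.  43.]
peg [495.  17.  75.]
fin [428.  95.  75.]
bottle [620. 207.   0.]
jar [714. 166.   0.]
box [513. 251.   0.]
[('peg', array([235.39575358, 175.51968709])), ('jt', array([232.13586646, 219.21718983])), ('fr', array([294.81366123, 201.79934512]))]
```

```bash
python3 - <<'E'
from h import *
f=[((667,463),158,0,14),((540,323),85,0,45),((281,267),-5,-62,66),((478,120),-5,62,66)]
u=lambda a:np.array(a)/3.9+[150,120]
# scene picks: green end, peg top, far/near cap
def res(p):
    r=[P("side",W(p,*k[1:]))-u(k[0]) for k in f]
    r+=[P("side",W(p,-110+p[3],s*35,63))-u(a) for a,s in(((190,136),-1),((296,68),1))]
    pg=W(p,85+60*np.cos(p[4]),60*np.sin(p[4]),75)
    r+=[P("side",pg)-u((573,178)), .6*(P("scene",pg)-[234,177]), .6*(P("scene",W(p,158,0,14))-[294,202]), .6*(P("scene",W(p,-5,-62,66))-[231,223]),.6*(P("scene",W(p,-5,62,66))-[202,189])]
    return np.ravel(r)
s=least_squares(res,np.load("p.npy"),x_scale=[100,100,1,10,1]);p=s.x
print(p.round(3),s.cost);print(s.fun.reshape(-1,2).round(1).tolist());np.save("p.npy",p)
th=p[4]
for off,z in((-26,110),):
    pass
for a in np.r_[th,np.arange(110,-1,-10)*np.pi/180]:
    g=22 if a==th else 20   # finger half 12 + peg 8
    t=np.array([np.sin(a),-np.cos(a)])*-(g+(4 if a==th else 0))
    print(round(np.degrees(a)),np.round(W(p,85+60*np.cos(a)+t[0],60*np.sin(a)+t[1],50),1), "yaw",round(np.degrees(a+p[2])-180))
print(np.round(W(p,-113+p[3]-40,0,32)),np.round(W(p,-43-10,0,32)),np.degrees(p[2]))
E
```

```text
[566.757  49.766   2.833  20.467   2.053] 9.038920783822698
[[0.7, 0.7], [-0.5, 0.7], [-0.7, -0.8], [-0.7, -1.3], [-0.8, 1.2], [0.6, -1.0], [-0.3, -0.2], [0.4, -0.9], [-0.0, -0.2], [0.5, -2.2], [0.4, -1.9]]
118 [521.8  21.   50. ] yaw 100
110 [508.2  16.5  50. ] yaw 92
100 [497.6  13.5  50. ] yaw 82
90 [486.6  12.4  50. ] yaw 72
80 [475.6  13.2  50. ] yaw 62
70 [464.9  15.9  50. ] yaw 52
60 [454.9  20.4  50. ] yaw 42
50 [445.8  26.6  50. ] yaw 32
40 [437.9  34.3  50. ] yaw 22
30 [431.4  43.3  50. ] yaw 12
20 [426.6  53.2  50. ] yaw 2
10 [423.6  63.8  50. ] yaw -8
0 [422.5  74.8  50. ] yaw -18
[693.   9.  32.] [617.  34.  32.] 162.29928776404742
```

Emit:
jog_arm(targets=[{"turn": [0,0,5.6],"slide": [23.5,41.5,-2],"claw": 0},{"turn": [0,0,5.6],"slide": [23.5,41.5,-2],"claw": 0},{"turn": [0,0,5.6],"slide": [23.5,41.5,-2],"claw": 0},{"turn": [0,0,5.6],"slide": [23.5,41.5,-2],"claw": 0},{"turn": [0,0,5.6],"slide": [23.5,41.5,-2],"claw": 0}])

```text
t: 1.52
eef_pos: [291.3, -391.7, 169.3]
tcp_rot: [3.141, 0.0, 0.772]
ft_force: [0.3, 0.1, -0.0]
opening: 0.53
grip_force: 0.0
```

Emit:
jog_arm(targets=[{"turn": [0,0,5.6],"slide": [23.5,41.5,-2],"claw": 0},{"turn": [0,0,5.6],"slide": [23.5,41.5,-2],"claw": 0},{"turn": [0,0,5.6],"slide": [23.5,41.5,-2],"claw": 0},{"turn": [0,0,5.6],"slide": [23.5,41.5,-2],"claw": 0},{"turn": [0,0,5.6],"slide": [23.5,41.5,-2],"claw": 0}])

```text
t: 2.15
eef_pos: [408.9, -184.2, 159.3]
tcp_rot: [3.141, 0.0, 1.261]
ft_force: [1.4, 0.1, 0.5]
opening: 0.024
grip_force: 0.0
```

Emit:
jog_arm(targets=[{"turn": [0,0,5.6],"slide": [23.5,41.5,-2],"claw": 0},{"turn": [0,0,5.6],"slide": [23.5,41.5,-2],"claw": 0},{"turn": [0,0,5.6],"slide": [23.5,41.5,-2],"claw": 0},{"turn": [0,0,5.6],"slide": [23.5,41.5,-2],"claw": 0},{"turn": [0,0,5.6],"slide": [23.5,41.5,-2],"claw": 0}])

```text
t: 2.78
eef_pos: [526.5, 23.5, 149.2]
tcp_rot: [3.141, 0.0, 1.75]
ft_force: [0.4, -0.2, 0.7]
opening: 0.008
grip_force: 0.0
```

Emit:
jog_arm(targets=[{"turn": [0,0,0],"slide": [-3.5,-2,-33],"claw": 0},{"turn": [0,0,0],"slide": [0,0,-33],"claw": 0},{"turn": [0,0,0],"slide": [0,0,0],"claw": 0}])

```text
t: 3.15
eef_pos: [521.2, 20.1, 81.7]
tcp_rot: [-3.138, -0.001, 1.747]
ft_force: [0.0, -0.7, -0.2]
opening: 0.007
grip_force: 0.0
```

```bash
python3 - <<'E'
from cell import *
import cv2
a=read_camera("side")["frame"][120:270,150:355]
b=read_camera("scene")["frame"][130:290,110:330]
o=[cv2.resize(i,(400,300),interpolation=cv2.INTER_CUBIC) for i in(a,b)]
cv2.imwrite("pics/two.png",cv2.hconcat(o)); print(state()["eef_pos"])
E
```

```text
[522.622056    19.87872299  83.91582795]
```

View pics/two.png

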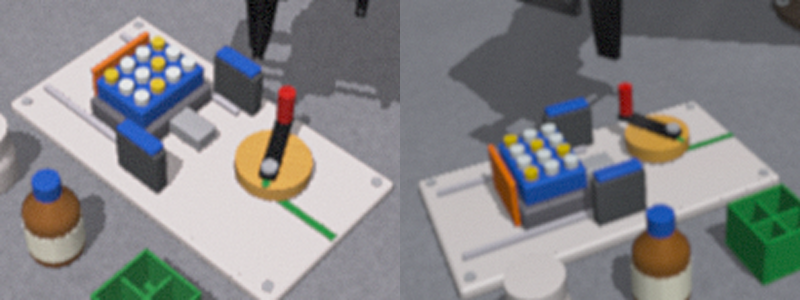

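The view shows the closed finger at (258,60) in the left pane, hovering between the far magnet bar and the red peg (286,90), on the correct side of it.

Emit:
jog_arm(targets=[{"turn": [0,0,0],"slide": [0,0,-17],"claw": 0},{"turn": [0,0,0],"slide": [0,0,-17],"claw": 0},{"turn": [0,0,-8],"slide": [-14.5,-3.5,0],"claw": 0},{"turn": [0,0,-10],"slide": [-10.6,-3,0],"claw": 0}])

```text
t: 3.75
eef_pos: [497.5, 13.2, 50.5]
tcp_rot: [3.14, -0.0, 1.427]
ft_force: [1.1, 0.8, -0.3]
opening: 0.004
grip_force: 0.0
```

Emit:
jog_arm(targets=[{"turn": [0,0,-10],"slide": [-11,-1.1,0],"claw": 0},{"turn": [0,0,-10],"slide": [-11,0.8,0],"claw": 0},{"turn": [0,0,-10],"slide": [-10.7,2.7,0],"claw": 0},{"turn": [0,0,-10],"slide": [-10,4.5,0],"claw": 0}])

```text
t: 4.25
eef_pos: [455.1, 20.1, 50.7]
tcp_rot: [3.139, -0.002, 0.728]
ft_force: [0.2, -0.6, 0.4]
opening: 0.005
grip_force: 0.0
```

```bash
python3 - <<'E'
from cell import *
import cv2
a=read_camera("side")["frame"][120:270,150:355]
b=read_camera("scene")["frame"][130:290,110:330]
o=[cv2.resize(i,(400,300),interpolation=cv2.INTER_CUBIC) for i in(a,b)]
cv2.imwrite("pics/two2.png",cv2.hconcat(o)); print(state()["eef_pos"],state()["ft_force"])
E
```

```text
[454.57971674  20.40463916  50.55253562] [ 0.37166419 -0.338865    0.10783875]
```

View pics/two2.png

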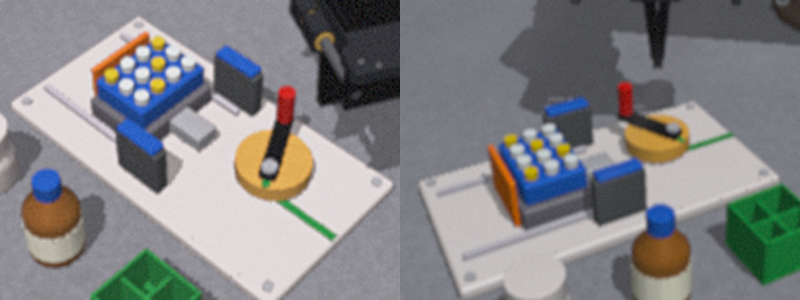

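```bash
python3 - <<'E'
from h import *
from cell import *
for c in("scene","side"):
    r=read_camera(c); d=np.load(c+".npz"); print(c,abs(r["R"]-d["R"]).max(),abs(r["t"]-d["t"]).max(),P(c,[454.6,20.4,50.5]),P(c,[0,0,0]),P(c,[522.6,20,84]))
p=np.load("p.npy")
for c in("scene","side"): print([P(c,W(p,*k)).round() for k in((-160,-85,14),(-160,85,14),(160,85,14),(160,-85,14))])
print(d["K"],np.load("scene.npz")["R"])
E
```

```text
scene 0.0 0.0 [251.73471329 179.58542341] [359.70122484 134.3339022 ] [225.40227206 176.92069416]
side 0.0 0.0 [317.87761078 184.78730107] [600.99689345 291.15049555] [281.39943384 158.13822641]
[array([145., 286.]), array([120., 227.]), array([273., 183.]), array([321., 223.])]
[array([153., 171.]), array([220., 127.]), array([353., 210.]), array([289., 273.])]
[[489.39942976   0.         256.66211657]
 [  0.         489.39942976 194.13003729]
 [  0.           0.           1.        ]] [[-0.69474077  0.71906076 -0.0169378 ]
 [ 0.37550446  0.34251806 -0.86120716]
 [-0.61345877 -0.60467595 -0.50797178]]
```

```bash
python3 - <<'E'
from h import *
from cell import *
import cv2
t=np.array([173.2,-600.5,179.2]); y=np.array([np.sin(.281),-np.cos(.281),0])
for s in(-53,53): print(P("scene",t+s*y))
o=[]
w=read_camera("wrist"); np.savez("wrist.npz",K=w["mtx"],R=w["R"],t=w["t"])
print(P("wrist",[454.6,20.4,50.5]),[P("wrist",W(np.load("p.npy"),*k)).round() for k in((158,0,14),(-5,62,66),(57,53,75))])
a=cv2.imread("pics/scene0.png")[0:75,120:220]; b=read_camera("side")["frame"][90:240,220:420]
o=[cv2.resize(w["frame"],(400,300)),cv2.resize(a,(400,300),interpolation=2)]
b=cv2.resize(b,(400,300),interpolation=2); c=cv2.resize(read_camera("scene")["frame"][130:230,180:313],(400,300),interpolation=2)
cv2.imwrite("pics/q.png",cv2.vconcat([cv2.hconcat(o),cv2.hconcat([b,c])]))
E
```

```text
[186.59289862  51.43304451]
[160.28624113  48.88485439]
[257.1132956  213.97331842] [array([143., 167.]), array([416., 136.]), array([313., 180.])]
```

View pics/q.png

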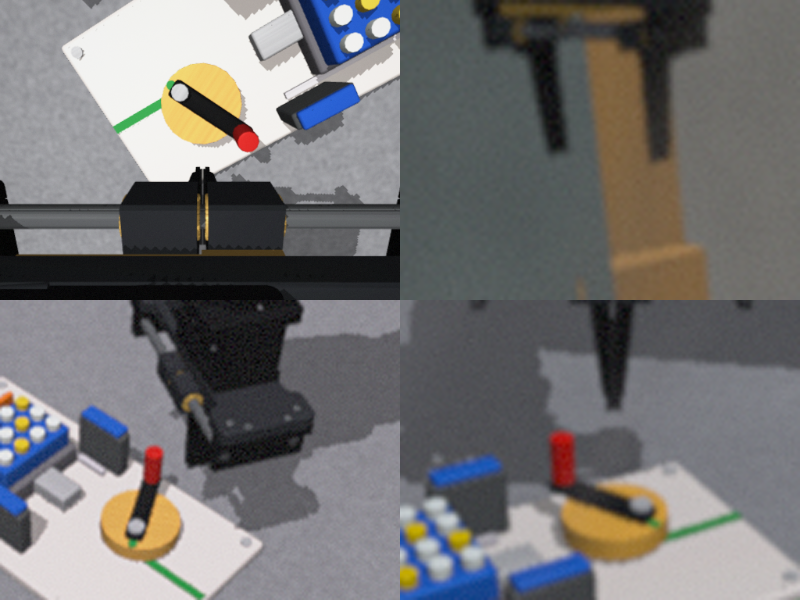

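```bash
python3 - <<'E'
from h import *
s=least_squares(lambda X:np.r_[P("scene",X)-[224,161],P("side",X)-[282,150]],[522,20,84]);print(s.x.round(1),s.fun.round(1))
r=least_squares(lambda X:np.r_[P("scene",X)-[251,166],.05*(X[:2]-[454.6,20.4])],[455,20,50]);print(r.x.round(1),r.fun.round(1))
d=np.load("wrist.npz");R=d["R"];print(R.round(3),(-R.T@d["t"]).round(1))
for z in(50,70,85):print(P("wrist",[454.6,20.4,z]),P("scene",[522.6,20,z+34]),P("side",[522.6,20,z+34]))
q=[((158,0,14),(151,164)),((-5,62,66),(416,133)),((85,0,45),(230,118))]
E
```

```text
[521.3  22.4 111.4] [ 2.   2.7  0.4 -3. ]
[455.2  19.8  80.7] [ 0. -0.  0. -0.]
[[ 0.673 -0.74   0.002]
 [-0.716 -0.651  0.252]
 [-0.185 -0.171 -0.968]] [508.2  68.2 255.7]
[257.1156605 213.7158094] [225.40227206 176.92069416] [281.39943384 158.13822641]
[257.01203905 224.99892552] [224.83113231 167.17491881] [281.97096654 149.23303714]
[256.91996009 235.02520493] [224.39171437 159.67680916] [282.41374034 142.33407121]
```

Emit:
jog_arm(targets=[{"turn": [0,0,0],"slide": [0,0,-14],"claw": 0},{"turn": [0,0,0],"slide": [0,0,-12],"claw": 0},{"turn": [0,0,0],"slide": [0,0,0],"claw": 0}])

```text
t: 4.97
eef_pos: [454.1, 20.3, 22.4]
tcp_rot: [-3.14, 0.001, 0.735]
ft_force: [0.5, -0.1, 0.7]
opening: 0.004
grip_force: 0.0
```

```bash
python3 - <<'E'
from h import *
from cell import *
import cv2
p=np.load("p.npy")
q=[((158,0,14),(151,164)),((-5,62,66),(416,133)),((85+60*np.cos(p[4]),60*np.sin(p[4]),75),(316,179)),((85,0,45),(229,117))]
s=least_squares(lambda d:np.ravel([P("wrist",np.array(W(p,*a))-d)-b for a,b in q]),[0,0,0]);print("wrist offset",s.x.round(1),s.fun.round(1))
print(state()["eef_pos"],state()["ft_force"])
a=read_camera("side")["frame"][90:240,220:420];b=read_camera("scene")["frame"][130:230,180:313]
cv2.imwrite("pics/q2.png",cv2.hconcat([cv2.resize(i,(400,300),interpolation=2) for i in(a,b)]))
E
```

```text
wrist offset [-2.1  1.9  6.4] [-1.2  0.6 -0.1  1.2  0.  -1.7  1.   0. ]
[454.07947517  20.32260184  22.3964155 ] [ 0.52997638 -0.11966067  0.72879693]
```

View pics/q2.png

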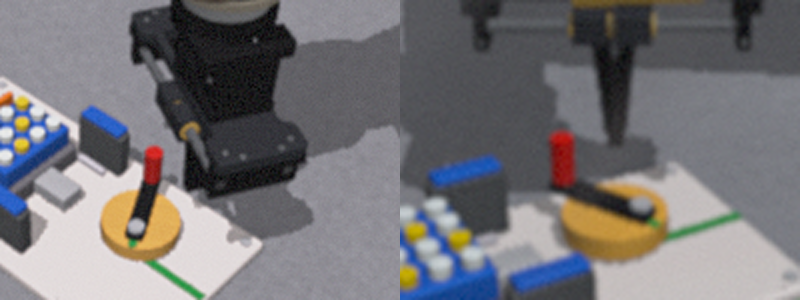

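Emit:
jog_arm(targets=[{"turn": [0,0,0],"slide": [0,0,-4],"claw": 0},{"turn": [0,0,0],"slide": [0,0,-3],"claw": 0},{"turn": [0,0,0],"slide": [0,0,-2],"claw": 0},{"turn": [0,0,0],"slide": [0,0,0],"claw": 0}])

```text
t: 5.58
eef_pos: [454.3, 20.4, 14.0]
tcp_rot: [-3.141, 0.0, 0.735]
ft_force: [-0.2, 0.2, -0.7]
opening: 0.008
grip_force: 0.0
```

Emit:
jog_arm(targets=[{"turn": [0,0,0],"slide": [0,0,-1],"claw": 0},{"turn": [0,0,0],"slide": [0,0,0],"claw": 0}])

```text
t: 5.82
eef_pos: [454.4, 20.4, 13.2]
tcp_rot: [3.141, -0.0, 0.735]
ft_force: [0.5, -0.1, -0.9]
opening: 0.002
grip_force: 0.0
```

Emit:
jog_arm(targets=[{"turn": [0,0,0],"slide": [0,0,-2],"claw": 0},{"turn": [0,0,0],"slide": [0,0,-2],"claw": 0},{"turn": [0,0,0],"slide": [0,0,0],"claw": 0}])

```text
t: 6.2
eef_pos: [454.3, 20.4, 9.0]
tcp_rot: [-3.141, 0.0, 0.735]
ft_force: [-0.7, 0.7, 0.1]
opening: 0.003
grip_force: 0.0
```

```bash
python3 - <<'E'
from h import *
from cell import *
import cv2
p=np.load("p.npy")
st=state();X=st["eef_pos"];print(X,st["ft_force"])
f=[read_camera(c)["frame"] for c in("side","scene","wrist")]
w=read_camera("wrist");np.savez("wrist.npz",K=w["mtx"],R=w["R"],t=w["t"])
for c,i in zip(("side","scene","wrist"),f):
    for z,col in((X[2],(255,0,255)),(X[2]+30,(0,255,255))):
        u=P(c,[X[0],X[1],z]); cv2.circle(i,(int(u[0]),int(u[1])),1,col,-1); print(c,z,u)
a=[f[0][90:240,220:420],f[1][130:230,180:313],f[2]]
a=[cv2.resize(i,(400,300),interpolation=2) for i in a]
a.append(cv2.resize(f[1][150:200,220:287],(400,300),interpolation=2))
cv2.imwrite("pics/q3.png",cv2.vconcat([cv2.hconcat(a[:2]),cv2.hconcat(a[2:])]))
E
```

```text
[454.32531596  20.38655854   8.99524457] [-0.72069287  0.74431718  0.13553186]
side 8.99524456681442 [315.59487912 201.22757564]
side 38.99524456681442 [317.340592   189.49936435]
scene 8.99524456681442 [252.16709634 197.37408219]
scene 38.99524456681442 [251.9226319  184.57625069]
wrist 8.99524456681442 [258.15334342 213.14181216]
wrist 38.99524456681442 [258.05744472 230.93872352]
```

View pics/q3.png

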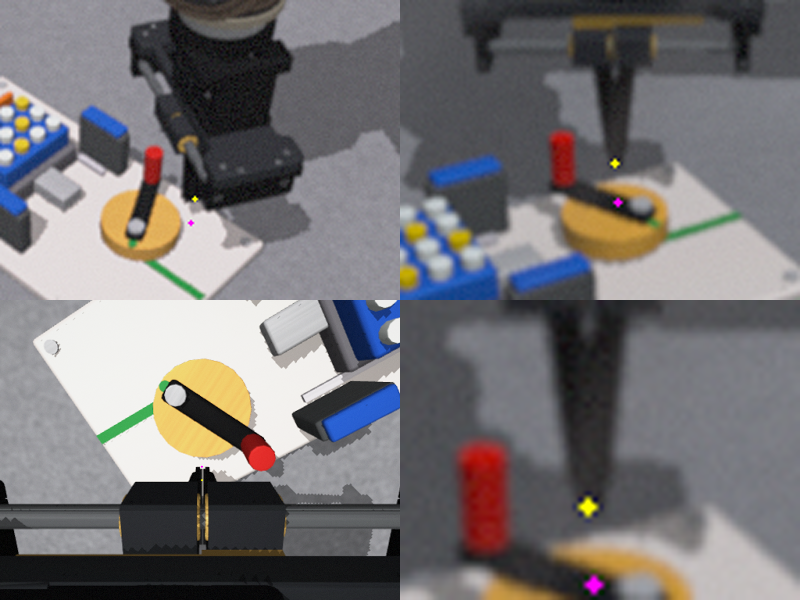

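The tip shows about 29 mm higher than the reported TCP in both fixed cameras: it appears at the yellow mark, at (615,160) in the upper right pane. It also passed over the peg and the plate without touching either. I'll command z 28 mm lower and repeat the sweep.

Emit:
jog_arm(targets=[{"turn": [0,0,0],"slide": [0,0,28],"claw": 0},{"turn": [0,0,8],"slide": [0,0,28],"claw": 0},{"turn": [0,0,10],"slide": [15,0,0],"claw": 0},{"turn": [0,0,10],"slide": [20,0,0],"claw": 0},{"turn": [0,0,10],"slide": [20,0,0],"claw": 0}])

```text
t: 7.02
eef_pos: [510.0, 20.4, 65.4]
tcp_rot: [3.141, -0.0, 1.404]
ft_force: [1.1, 0.9, -0.4]
opening: 0.008
grip_force: 0.0
```

Emit:
jog_arm(targets=[{"turn": [0,0,10],"slide": [14,0.6,0],"claw": 0},{"turn": [0,0,10],"slide": [0,0,0],"claw": 0},{"turn": [0,0,0],"slide": [0,0,-15],"claw": 0},{"turn": [0,0,0],"slide": [0,0,-15],"claw": 0},{"turn": [0,0,0],"slide": [0,0,0],"claw": 0}])

```text
t: 7.65
eef_pos: [522.4, 21.0, 33.6]
tcp_rot: [-3.139, -0.001, 1.745]
ft_force: [0.0, -0.0, -0.1]
opening: 0.005
grip_force: 0.0
```

Emit:
jog_arm(targets=[{"turn": [0,0,0],"slide": [0,0,-12],"claw": 0},{"turn": [0,0,0],"slide": [0,0,0],"claw": 0}])

```text
t: 7.9
eef_pos: [523.0, 21.0, 22.4]
tcp_rot: [-3.14, -0.0, 1.746]
ft_force: [0.5, 0.2, -0.2]
opening: 0.004
grip_force: 0.0
```

Emit:
jog_arm(targets=[{"turn": [0,0,-8],"slide": [-14.5,-4,0],"claw": 0},{"turn": [0,0,-10],"slide": [-10.6,-3,0],"claw": 0},{"turn": [0,0,0],"slide": [0,0,0],"claw": 0}])

```text
t: 8.28
eef_pos: [498.3, 13.8, 23.5]
tcp_rot: [3.141, 0.0, 1.433]
ft_force: [0.7, -0.2, 0.1]
opening: 0.006
grip_force: 0.0
```

```bash
python3 - <<'E'
from cell import *
import cv2
a=read_camera("side")["frame"][120:270,150:355]
b=read_camera("scene")["frame"][130:230,180:313]
o=[cv2.resize(i,(400,300),interpolation=cv2.INTER_CUBIC) for i in(a,b)]
cv2.imwrite("pics/r.png",cv2.hconcat(o)); print(state()["eef_pos"],state()["ft_force"])
E
```

```text
[498.57554702  14.00262768  23.34891294] [0.38884006 0.48901688 0.37983968]
```

View pics/r.png

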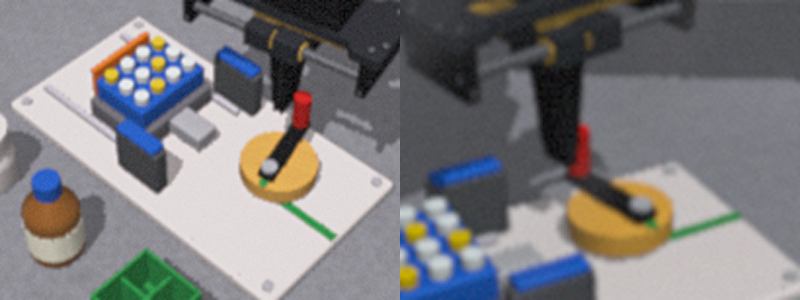

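The peg has begun to move: it is now at (302,100) in the left pane, with the finger beside it. I'll carry on round the arc.

Emit:
jog_arm(targets=[{"turn": [0,0,-10],"slide": [-11,-1.1,0],"claw": 0},{"turn": [0,0,-10],"slide": [-11,0.8,0],"claw": 0},{"turn": [0,0,-10],"slide": [-10.7,2.7,0],"claw": 0},{"turn": [0,0,-10],"slide": [-10,4.5,0],"claw": 0}])

```text
t: 8.88
eef_pos: [456.8, 20.8, 23.4]
tcp_rot: [3.14, -0.002, 0.732]
ft_force: [4.1, -0.1, -0.5]
opening: 0.005
grip_force: 1.7
```

```bash
cat >peg.py <<'E'
from h import *
from cell import *
import cv2
p=np.load("p.npy")
def red(c,roi):
    f=read_camera(c)["frame"]; b,g,r=[f[...,i].astype(int) for i in range(3)]
    m=((r>90)&(g<60)&(b<60)); m2=np.zeros_like(m); x0,y0,x1,y1=roi; m2[y0:y1,x0:x1]=m[y0:y1,x0:x1]
    ys,xs=np.nonzero(m2); return (xs.mean(),ys.mean(),len(xs)) if len(xs) else None
for c,roi in(("side",(260,130,400,270)),("scene",(215,150,340,240))):
    q=red(c,roi)
    if q:
        X=bp(c,q[:2],60)[:2]-np.array(W(p,85,0,0))[:2]
        print(c,np.round(q),"r",np.hypot(*X).round(),"ang",np.degrees((np.arctan2(X[1],X[0])-p[2]+np.pi)%(2*np.pi)-np.pi).round())
    print([(np.round(d["xy"]).tolist(),round(d["conf"],2)) for d in look_for("lever_peg",c)[:2]])
print(state()["eef_pos"],state()["ft_force"])
E
python3 peg.py
```

```text
side [320. 189. 115.] r 56.0 ang 62.0
[([298.0, 205.0], 0.66)]
scene [259. 176. 111.] r 56.0 ang 65.0
[([257.0, 198.0], 0.84)]
[455.84659666  20.93488037  23.1983759 ] [ 1.20018555 -0.18270534 -0.92176978]
```

Tracking well. On to 0°.

Emit:
jog_arm(targets=[{"turn": [0,0,-10],"slide": [-9.5,6,0],"claw": 0},{"turn": [0,0,-10],"slide": [-7.9,7.7,0],"claw": 0},{"turn": [0,0,-10],"slide": [-6.5,9,0],"claw": 0},{"turn": [0,0,-10],"slide": [-4.8,9.9,0],"claw": 0},{"turn": [0,0,0],"slide": [0,0,0],"claw": 0}])

```text
t: 9.7
eef_pos: [427.1, 53.7, 23.2]
tcp_rot: [3.142, 0.0, 0.042]
ft_force: [0.1, 0.0, 1.1]
opening: 0.003
grip_force: 0.0
```

```bash
python3 peg.py
```

```text
side [323. 212.  78.] r 61.0 ang 13.0
[([298.0, 216.0], 0.88)]
scene [279. 179.  98.] r 57.0 ang 23.0
[([268.0, 200.0], 0.71)]
[426.98964605  53.23610524  23.07620783] [ 0.06719514  0.21466464 -1.06539679]
```

Emit:
jog_arm(targets=[{"turn": [0,0,-10],"slide": [-3,10.6,0],"claw": 0},{"turn": [0,0,-10],"slide": [-1.1,11,0],"claw": 0},{"turn": [0,0,0],"slide": [0,0,0],"claw": 0}])

```text
t: 10.28
eef_pos: [422.8, 75.2, 23.1]
tcp_rot: [3.141, 0.0, -0.309]
ft_force: [-0.2, -0.4, 0.2]
opening: 0.005
grip_force: 0.0
```

Emit:
jog_arm(targets=[{"turn": [0,0,0],"slide": [5,-12,0],"claw": 0},{"turn": [0,0,0],"slide": [0,-5,40],"claw": 0},{"turn": [0,0,0],"slide": [0,0,50],"claw": 0},{"turn": [0,0,0],"slide": [40,-40,0],"claw": 0},{"turn": [0,0,0],"slide": [40,-40,0],"claw": 0}])

```text
t: 10.9
eef_pos: [509.2, -24.1, 114.3]
tcp_rot: [-3.141, -0.002, -0.308]
ft_force: [0.4, 0.7, -0.3]
opening: 0.009
grip_force: 0.0
```

```bash
python3 peg.py
```

```text
side [318. 217. 154.] r 60.0 ang -0.0
[([299.0, 217.0], 0.75), ([261.0, 198.0], 0.29)]
scene [287. 183. 110.] r 56.0 ang 2.0
[([271.0, 204.0], 0.62), ([315.0, 255.0], 0.55)]
[507.63528814 -23.38892859 112.71161317] [-0.68842241  0.79499922  0.11129678]
```

Emit:
jog_arm(targets=[{"turn": [0,0,0],"slide": [46,8,0],"claw": 0},{"turn": [0,0,0],"slide": [46,8,0],"claw": 0},{"turn": [0,0,0],"slide": [46,8,0],"claw": 0},{"turn": [0,0,0],"slide": [46,8,0],"claw": 0},{"turn": [0,0,0],"slide": [0,0,0],"claw": 0}])

```text
t: 11.72
eef_pos: [692.8, 11.0, 112.1]
tcp_rot: [3.141, 0.001, -0.309]
ft_force: [0.1, -1.3, -0.8]
opening: 0.006
grip_force: 0.0
```

Emit:
jog_arm(targets=[{"turn": [0,0,0],"slide": [0,0,-40],"claw": 0},{"turn": [0,0,0],"slide": [0,0,-40],"claw": 0},{"turn": [0,0,0],"slide": [0,0,-18],"claw": 0},{"turn": [0,0,0],"slide": [0,0,0],"claw": 0}])

```text
t: 12.22
eef_pos: [690.8, 10.1, 14.6]
tcp_rot: [3.141, 0.002, -0.312]
ft_force: [-0.8, 1.2, 0.0]
opening: 0.004
grip_force: 0.0
```

```bash
python3 - <<'E'
from cell import *
import cv2
a=read_camera("side")["frame"][100:250,150:355]
b=read_camera("scene")["frame"][130:290,110:330]
o=[cv2.resize(i,(400,300),interpolation=cv2.INTER_CUBIC) for i in(a,b)]
cv2.imwrite("pics/s.png",cv2.hconcat(o)); print(state()["eef_pos"],state()["ft_force"])
E
```

```text
[692.28863338  10.02201968  16.61969726] [1.26755299 0.80178435 0.35491642]
```

View pics/s.png

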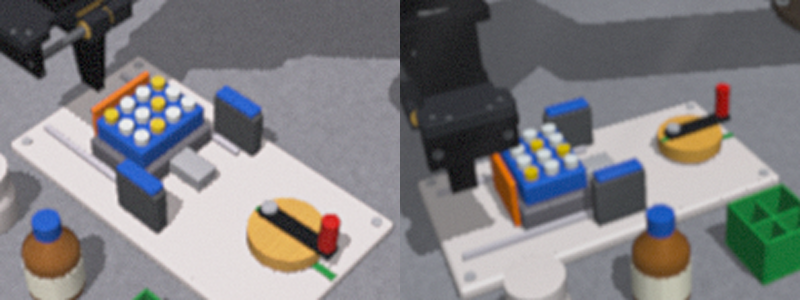

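The lever lies over the green line (270,210)–(330,270), and the finger stands clear behind the orange plate. Pushing forward now.

Emit:
jog_arm(targets=[{"turn": [0,0,0],"slide": [-12,4,-4],"claw": 0},{"turn": [0,0,0],"slide": [-12,4,0],"claw": 0},{"turn": [0,0,0],"slide": [-12,4,0],"claw": 0},{"turn": [0,0,0],"slide": [-12,4,0],"claw": 0},{"turn": [0,0,0],"slide": [-12,4,0],"claw": 0}])

```text
t: 12.95
eef_pos: [631.3, 30.1, 11.6]
tcp_rot: [3.142, -0.001, -0.313]
ft_force: [3.5, -3.0, 2.2]
opening: 0.008
grip_force: 1.7
```

Emit:
jog_arm(targets=[{"turn": [0,0,0],"slide": [-6,2,0],"claw": 0},{"turn": [0,0,0],"slide": [-3,1,0],"claw": 0},{"turn": [0,0,0],"slide": [0,0,0],"claw": 0}])

```text
t: 13.32
eef_pos: [622.4, 33.3, 11.0]
tcp_rot: [3.141, 0.001, -0.313]
ft_force: [-0.2, 0.6, -0.4]
opening: 0.006
grip_force: 0.0
```

```bash
cat >car.py <<'E'
from h import *
from cell import *
p=np.load("p.npy")
for c in("side","scene"):
    f=read_camera(c)["frame"].astype(int); b,g,r=f[...,0],f[...,1],f[...,2]
    m=(r>140)&(g>50)&(g<120)&(b<70); x0,y0,x1,y1=dict(side=(190,120,290,210),scene=(140,180,250,260))[c]
    ys,xs=np.nonzero(m[y0:y1,x0:x1]); print(c,len(xs),xs.mean()+x0 if len(xs) else 0,ys.mean()+y0 if len(ys) else 0)
    for tr in(20,60,67,70): print(tr,[P(c,W(p,-110+tr,s,63)).round(1).tolist() for s in(-35,35)])
    if len(ys): i=np.argmin(xs);j=np.argmax(xs);k=np.argmin(ys);print([(xs[n]+x0,ys[n]+y0) for n in(i,j,k)])
print(state()["eef_pos"],state()["ft_force"])
E
python3 car.py; python3 peg.py
```

```text
side 116 232.13793103448276 161.1551724137931
20 [[197.7, 156.0], [226.3, 136.3]]
60 [[214.0, 167.1], [242.5, 146.6]]
67 [[216.9, 169.1], [245.3, 148.4]]
70 [[218.1, 169.9], [246.6, 149.2]]
[(np.int64(218), np.int64(170)), (np.int64(285), np.int64(209)), (np.int64(226), np.int64(136))]
scene 41 202.53658536585365 229.4878048780488
20 [[175.8, 227.8], [162.5, 206.6]]
60 [[199.5, 220.5], [184.7, 200.4]]
67 [[203.5, 219.3], [188.5, 199.4]]
70 [[205.2, 218.7], [190.1, 198.9]]
[(np.int64(197), np.int64(212)), (np.int64(205), np.int64(235)), (np.int64(197), np.int64(212))]
[622.5083205   33.23678475  10.84885775] [-0.59885624 -0.34855038 -0.67564427]
side [318. 217. 153.] r 60.0 ang -1.0
[([295.0, 214.0], 0.87)]
scene [287. 183. 107.] r 56.0 ang 2.0
[([272.0, 202.0], 0.77)]
[622.72891363  33.10261661  10.93046191] [-0.3749014  -0.48223181  0.14749425]
```

Emit:
jog_arm(targets=[{"turn": [0,0,0],"slide": [-2,0.6,0],"claw": 0},{"turn": [0,0,0],"slide": [-1,0.3,0],"claw": 0},{"turn": [0,0,0],"slide": [0,0,0],"claw": 0}])

```text
t: 14.0
eef_pos: [621.4, 33.5, 11.2]
tcp_rot: [-3.141, -0.003, -0.313]
ft_force: [7.7, -2.3, -5.5]
opening: 0.002
grip_force: 3.9
```

Emit:
jog_arm(targets=[{"turn": [0,0,0],"slide": [-1,0.3,0],"claw": 0},{"turn": [0,0,0],"slide": [-1,0.3,0],"claw": 0}])

```text
t: 14.25
eef_pos: [621.5, 33.6, 11.4]
tcp_rot: [-3.14, -0.008, -0.313]
ft_force: [17.9, -7.5, -12.2]
opening: 0.004
grip_force: 9.6
```

Emit:
jog_arm(targets=[{"turn": [0,0,0],"slide": [-1,0.3,0],"claw": 0},{"turn": [0,0,0],"slide": [0,0,0],"claw": 0}])

```text
t: 14.5
eef_pos: [621.5, 33.6, 11.4]
tcp_rot: [-3.14, -0.01, -0.313]
ft_force: [20.7, -6.3, -14.0]
opening: 0.004
grip_force: 10.6
```

Hard stop reached. Backing off and lifting clear.

Emit:
jog_arm(targets=[{"turn": [0,0,0],"slide": [10,-3,0],"claw": 0},{"turn": [0,0,0],"slide": [28,-9,0],"claw": 0},{"turn": [0,0,0],"slide": [0,0,50],"claw": 0},{"turn": [0,0,0],"slide": [0,0,60],"claw": 0},{"turn": [0,0,0],"slide": [0,0,0],"claw": 0}])

```text
t: 15.12
eef_pos: [656.8, 22.9, 125.9]
tcp_rot: [-3.14, -0.007, -0.312]
ft_force: [0.5, 0.3, 0.4]
opening: 0.006
grip_force: 0.0
```

```bash
python3 car.py; python3 peg.py; python3 - <<'E'
from cell import *
for q in["reagent","bead_jar","tip_box"]:
    read_camera("side"); print(q,[d["xy"] for d in look_for(q,"side")[:1]])
print(abs(state()["qvel"]).max())
E
```

```text
side 93 231.55913978494624 164.3978494623656
20 [[197.7, 156.0], [226.3, 136.3]]
60 [[214.0, 167.1], [242.5, 146.6]]
67 [[216.9, 169.1], [245.3, 148.4]]
70 [[218.1, 169.9], [246.6, 149.2]]
[(np.int64(219), np.int64(170)), (np.int64(283), np.int64(208)), (np.int64(245), np.int64(151))]
scene 148 198.8310810810811 217.1689189189189
20 [[175.8, 227.8], [162.5, 206.6]]
60 [[199.5, 220.5], [184.7, 200.4]]
67 [[203.5, 219.3], [188.5, 199.4]]
70 [[205.2, 218.7], [190.1, 198.9]]
[(np.int64(188), np.int64(200)), (np.int64(205), np.int64(230)), (np.int64(189), np.int64(199))]
[654.54981177  22.93865891 121.39221043] [0.27343413 0.70220103 0.43385548]
side [318. 217. 151.] r 60.0 ang -0.0
[([298.0, 215.0], 0.81)]
scene [287. 183. 108.] r 56.0 ang 2.0
[([270.0, 200.0], 0.89)]
[654.18033641  22.93847615 119.74968581] [ 0.47395735 -0.74437216 -0.67616446]
reagent []
bead_jar [[143.0, 196.6]]
tip_box []
0.0039793628074463565
```

The carriage sits on its stop, the cam reads about 0°, and the arm is clear, so I'm handing in.

```bash
python3 -c "
from cell import *
print(job_done())"
```

```text
the job is handed in; nothing more can be done
None
```

I turned the cam to its low point (about 0° by camera), pushed the carriage against its home stop, moved the arm clear and handed the job in. No verdict came back, and in the last look only the jar was found again. The bottle and box were not detected then, but nothing was seen to touch them.

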